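# Flip a spotting tile over against the edge of a test board

### The arm

A 6-joint arm with a two-finger parallel gripper is mounted at the origin on the work surface. World frame = base frame: x ahead of the robot, y to its left, z up, the work surface at z = 0. Lengths are in m, angles in rad, forces in N, time in s.
With the tool pointing down it reaches from about 0.275 to 0.85 m from the base axis. Payload 5.2 kg.
Tool frame: the origin (TCP) lies midway between the tips of the shut fingers; the grasp point (between the pads) lies 19 mm behind it; z points along the fingers, y is the direction in which the jaws open and shut (so a half turn about z gives the same grasp; the last joint's range is limited). The gripper opens to 85 mm and grips with 20 to 120 N. Pads are 22 mm wide; open, the fingers measure 114 mm over their backs; the gripper's body (76 mm by 85 mm) begins 54 mm behind the grasp point. The pads swing forward as they close: fully open they stand 13 mm farther back than shut.
Start: joints at [-1.426, 0.259, 1.535, -0, 1.348, -0.203], TCP at [0.187, -0.517, 0.201] pointing down, gripper open.
Joint ranges: [-3.14, 3.14], [-0.91, 2.08], [0.19, 2.58], [-1.22, 4.36], [0.22, 2.71], [-3.12, 3.12]. Speed limits (rad/s): [2.57, 2.57, 3.14, 3.14, 3.14, 3.14].

### API

Orientations are given as a unit quaternion [x, y, z, w].
In Python, from bench import * gives the robot as it stands.
- The arm moves only by the tool step_arm, never from a script. Its argument "motion" is a list of rows, each a list of 7 numbers: the shift along the tool's x, y, z in mm, then the turn, a rotation vector about the tool's x, y, z in rad, then the closure, from 0 (fully open) to 1 (shut). In form: [[tx, ty, tz, wx, wy, wz, jaw], ...]. A call has 1 to 12 rows; each row is the pose to reach, as a shift and turn from the pose commanded when the call began, along the tool's axes at that moment; what a row does not reach only later rows make up. A row lasts 1/8 s, in which the tool goes at most 62.5 mm and 10.7 degrees, less where a joint would pass 70% of its speed; a pose out of reach is approached as far as the arm can. A call with a gripper value outside its range is refused whole. The fingers move at their own pace and stop on an object; "newtons" is the grip in N (left out, the last holds). Time passes only in rows, so rows that repeat a pose let the fingers close. It gives the time, the measured TCP pose, the force and the opening at its end, in the units of the state.
- get_state(): the state, without advancing time (a new reading comes with each control period).
- capture(name): name is "side" or "top"; returns (picture, depth): 384x512x3 uint8, blue, green, red; 384x512 float32, m along the optical axis (not along the pixel's ray), 0 where there is no reading.
- camera_model(name): a dict with "vfov" (degrees; the focal length in pixels is half the picture's height over the tangent of half this angle, whatever the lens; pixels are square), "cx", "cy" (the principal point, pixels), "R" (3x3) and "t" (3): a world point X has camera coordinates R X + t. Camera axes: x right, y down, z forward; pixel columns grow to the right and rows downward; lengths in m; the calibration is good to about 2 mm. A picture is of the moment at which its call begins. camera_model takes no time and is no camera call.
- hand_in(): hands the job in, once; it reports no verdict.
The state is a dict: "time_s": time; "joint_positions": joint angles; "qvel": joint speeds; "tau": joint torques, N m; "eef_pos": TCP position; "ee_rot": TCP orientation; "contact_force": force on the tool from outside, world axes, zero at the start; "ft_torque": the same for the moment, N m; "grip_width": finger opening in m.
Only numpy, scipy, OpenCV 4.12 (cv2) and the standard library are available. Lean on these libraries where they do the work, as an engineer would, in place of code of your own. Each camera call takes 0.05 s, during which the arm holds its last target.

### The job

The white spotting tile lies face down on the bench: without gripping or lifting it, push it with the fingertips against the front edge of the low plywood board until it tips up and flips over onto the board, wells upward. Then push it along the board until it lies flat, square and fully home against the wooden fence at the back. Leave the glassware, the mortar and the other things around it where they stand.

Things in the scene. Friction and masses are not known exactly. Their poses are not given: they have to be found in the camera images.
- board: Plywood board fixed to the bench, 110 mm deep (x), 260 wide (y), 18 thick. Origin: at bench height, foot of the middle of its front edge, a vertical 18 mm step on the robot's side. x points level from front edge to fence, y along the edge, z up. The fence, a bar 12 mm thick along the back, rises to 32 mm above the bench; its inner face is at x = 98 mm.
- tile_center (a point): Centre of the loose white plastic spotting tile, 90 mm (its x) by 120 (y) by 15 thick (z), 65 to 120 g: a 6 mm back plate, and under it the wells' block, 9 mm, set in 6 mm all round. At first it lies on the bench, 5 to 40 mm in front of the board, its twelve round wells underneath, plain back up, own z axis up, x axis towards the board within 9 degrees. With the wells up its z axis points down.
- tile_far (a point): Middle of the tile's side face that is towards the board at the start: 45 mm from tile_center along the tile's x, half-way up the thickness. It stays low as the tile turns about its lower edge on that side, in the corner of bench and board.
- tile: The same tile; origin at the middle of its wells' face. Friction about 0.6, fingertips less. Tips reaching below its back plate's edge (9 mm up) on the robot's side, pressed with some 8 N towards the board, then moved up in an arc, take that side up; past upright it topples onto the board, stopping 20 to 50 mm short of the fence. Even after slipping off it can be tried again.
- beaker: Bystander: clear glass beaker, 68 mm across, 90 mm tall, left or right of the tile. Origin: centre of its underside. Not to be disturbed.
- mortar: Bystander: white porcelain mortar bowl, 84 mm across, 50 mm tall, left or right of the tile. Origin: centre of its underside. Not to be disturbed.
- crucible: Bystander: small white crucible, 34 mm across, 32 mm tall, standing on the board near its left end (board's +y). Origin: centre of its underside. Not to be disturbed.
- pestle: Bystander: white pestle, 138 mm long, lying behind the board. Origin: centre of its underside. Not to be disturbed.
- bottle: Bystander: green glass bottle with yellow cap, 52 mm across, 120 mm tall, behind the board. Origin: centre of its underside. Not to be disturbed.
- jar: Bystander: small amber jar, 44 mm across, 65 mm tall, left of the board. Origin: centre of its underside. Not to be disturbed.
Not all that is in view belongs to the job. Leave any purple or red look-alike of the tile alone.

How it is judged:
By the outcome, as a careful person would: the job done as asked, in the order asked, and still so for the second after the job is handed in, with the robot touching nothing.
It also fails if it takes over 59 s, if anything falls off the work surface, if the arm or the gripper's body presses on something with over 40 N, if the wrist force passes 120 N, or if a joint passes its speed limit or range.

## Working session

There is one attempt and no reset: what is moved stays moved. The work goes in short steps, Python scripts to look and compute and a tool call to move; the robot and the scene stay as the last step left them, time stands still between calls to the robot, and variables do not carry over. Pictures are saved under pics/ and viewed, and the job is handed in when it is done.

Besides the shell and the picture viewer there is one more tool, called after ">>>" by a JSON object that holds its "fn" and its "kwargs", one argument or row to a line. step_arm: Moves the arm, as the interface text tells. Its arguments: {"type":"object","properties":{"motion":{"type":"array","items":{"type":"array","items":{"type":"number"}}},"newtons":{"type":"number"}},"required":["motion"]}

```bash
mkdir -p pics; ls
python3 - <<'E'
from bench import *
import cv2,numpy as np
for n in ("side","top"):
    p,d=capture(n); cv2.imwrite(f"pics/{n}0.png",p); np.save(f"{n}0.npy",d)
    m=camera_model(n); print(n,m, (d>0).mean())
print(get_state())
E
```

```text
pics
side {'vfov': 49.96663558994029, 'cx': 257.6333100666925, 'cy': 194.03062580127485, 'R': array([[-0.7884647 , -0.61472825,  0.02079889],
       [-0.36628102,  0.44209795, -0.81877202],
       [ 0.49412714, -0.65319108, -0.57374192]]), 't': array([0.47555586, 0.23947951, 0.6457089 ])} 0.9960530598958334
top {'vfov': 42.413680517588816, 'cx': 261.192907241226, 'cy': 190.12052443930742, 'R': array([[ 0.01463158, -0.99973623, -0.0177025 ],
       [-0.98738812, -0.0116551 , -0.15788873],
       [ 0.15764076,  0.0197894 , -0.98729822]]), 't': array([0.05112604, 0.56600456, 1.16621575])} 0.9961140950520834
{'time_s': 0.1, 'joint_positions': array([-1.42579301e+00,  2.59274344e-01,  1.53595648e+00,  8.07101798e-06,
        1.34801515e+00, -2.02780715e-01]), 'qvel': array([ 0.00103042, -0.00333689, -0.00275147, -0.00079608, -0.00037102,
        0.00053068]), 'tau': array([ 3.37413861e-03, -4.46971285e+01, -2.91245091e+01, -1.34676188e-04,
        6.24498192e-03, -1.63468735e-05]), 'eef_pos': array([ 0.18740681, -0.51653452,  0.19976249]), 'ee_rot': array([ 9.84918662e-01,  1.73016028e-01,  2.78111692e-05, -8.26200009e-04]), 'contact_force': array([ 0.87460228,  0.2918989 , -0.4615526 ]), 'ft_torque': array([ 0.03416765, -0.02856237, -0.0387227 ]), 'grip_width': 0.08550248362452725}
```

View pics/side0.png

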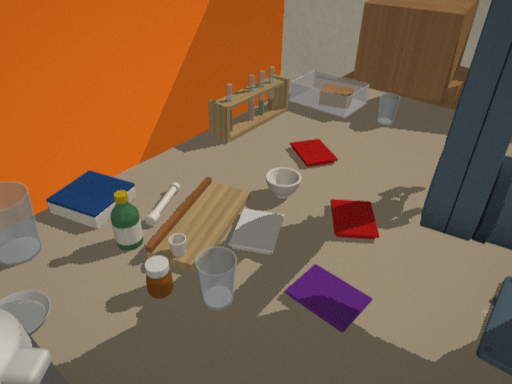

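View pics/top0.png

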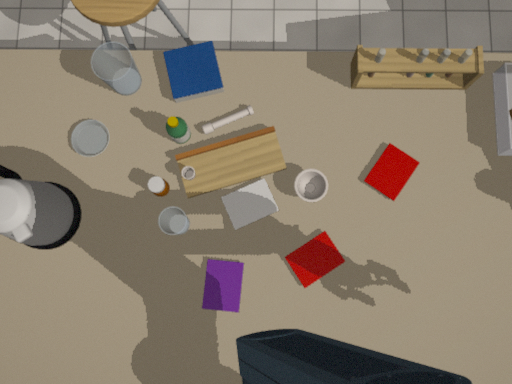

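Top view: the white tile is at (250,203), in front of the plywood board at (232,165). Things that could be taken for it are the purple plate (223,285), the red plates (315,260) and (391,172), and the blue/white box (193,70). By the description the white one is the tile. I'll check it in a crop and measure.

```bash
cat > h.py <<'E'
import numpy as np,cv2
from bench import *
def K(n):
    m=camera_model(n); f=192/np.tan(np.radians(m['vfov']/2)); return f,m['cx'],m['cy'],np.array(m['R']),np.array(m['t'])
def onplane(n,uv,z):
    f,cx,cy,R,t=K(n); uv=np.atleast_2d(uv).astype(float)
    d=np.c_[(uv[:,0]-cx)/f,(uv[:,1]-cy)/f,np.ones(len(uv))]@R
    c=-R.T@t; s=(z-c[2])/d[:,2]; return c+d*s[:,None]
def cloud(n,D):
    f,cx,cy,R,t=K(n); v,u=np.mgrid[0:384,0:512]
    P=np.stack([(u-cx)/f*D,(v-cy)/f*D,D],-1); return (P-t)@R
def proj(n,X):
    f,cx,cy,R,t=K(n); c=np.atleast_2d(X)@R.T+t; return np.c_[f*c[:,0]/c[:,2]+cx,f*c[:,1]/c[:,2]+cy]
E
python3 - <<'E'
from h import *
p=cv2.imread("pics/top0.png"); D=np.load("top0.npy"); P=cloud("top",D)
q=cv2.imread("pics/side0.png"); Ds=np.load("side0.npy"); Ps=cloud("side",Ds)
a=cv2.resize(p[115:245,140:340],None,fx=4,fy=4,interpolation=cv2.INTER_CUBIC); cv2.imwrite("pics/topc.png",a)
a=cv2.resize(q[160:310,130:330],None,fx=4,fy=4,interpolation=cv2.INTER_CUBIC); cv2.imwrite("pics/sidec.png",a)
for n,PP,uv in (("t",P,[(250,203),(232,165),(225,143),(260,230),(311,185),(174,221)]),("s",Ps,[(260,230),(210,220),(185,207),(300,260),(283,183)])):
    for u,v in uv: print(n,u,v,PP[v,u].round(4))
E
```

```text
t 250 203 [0.5371 0.0867 0.0155]
t 232 165 [0.6332 0.1339 0.0176]
t 225 143 [0.686  0.1516 0.0338]
t 260 230 [ 0.4713  0.0611 -0.0019]
t 311 185 [ 0.5855 -0.066   0.0101]
t 174 221 [0.4904 0.2772 0.0068]
s 260 230 [0.5293 0.0873 0.013 ]
s 210 220 [0.6272 0.1315 0.0167]
s 185 207 [0.6858 0.1451 0.0305]
s 300 260 [ 0.4247  0.0962 -0.0007]
s 283 183 [ 0.5898 -0.0804  0.0173]
```

View pics/topc.png

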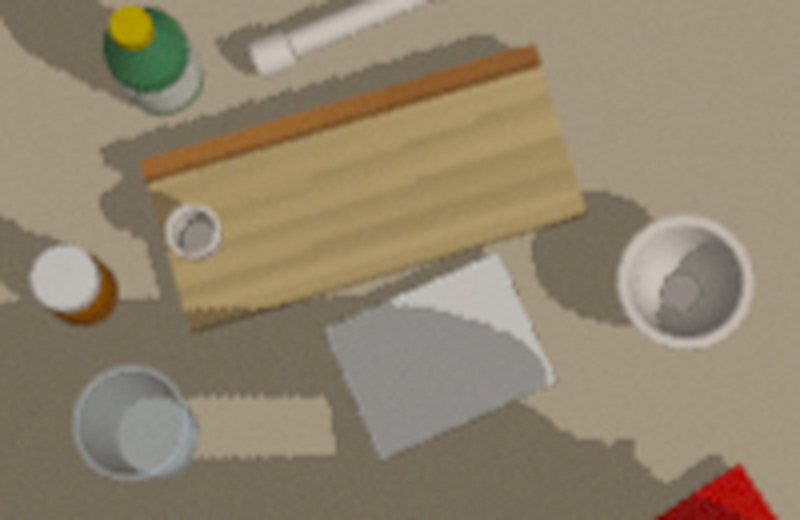

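View pics/sidec.png

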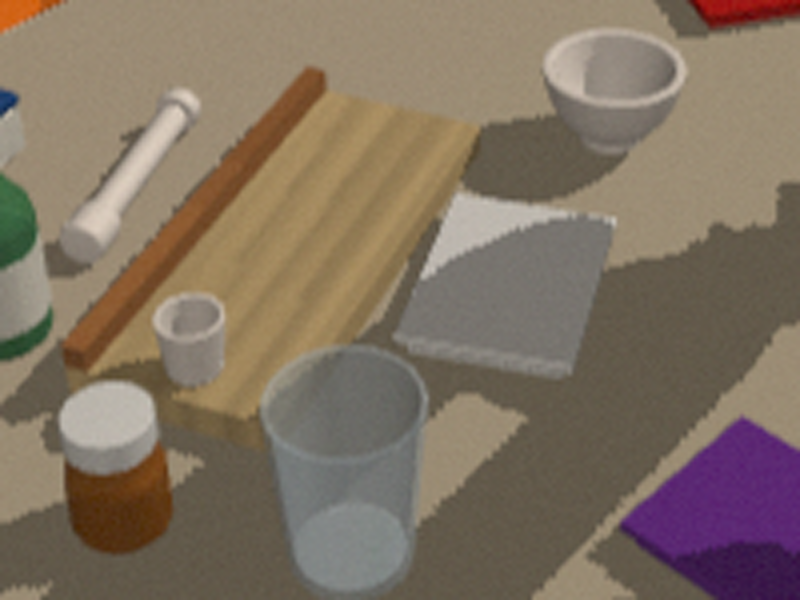

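The crops confirm the white tile, plain back up. In the top crop its corners are about (329,328), (497,254), (552,380), (384,458). The board's front edge runs from (192,331) to (585,212).

Run:
```python
from h import *
o=np.array([140,115])
def T(l,z): return onplane("top",np.array(l)/4.+o-0.375,z)
tc=T([(329,328),(497,254),(552,380),(384,458)],.015)
print("tile",tc.round(4),"sides",[np.linalg.norm(tc[i]-tc[i-1]).round(4) for i in range(4)],"c",tc.mean(0).round(4))
ux=(tc[0]+tc[1]-tc[2]-tc[3]);print("yaw tile",np.degrees(np.arctan2(ux[1],ux[0])))
os=np.array([130,160])
ts=onplane("side",np.array([(398,337),(460,194),(615,219),(571,374)])/4.+os-.375,.015)
print("tile side",ts.round(4),ts.mean(0).round(4));ux=(ts[0]+ts[1]-ts[2]-ts[3]);print(np.degrees(np.arctan2(ux[1],ux[0])))
b=T([(190,329),(585,212)],.018); e=b[0]-b[1]; yaw=np.arctan2(e[1],e[0])-np.pi/2
print("board",b.round(4),np.linalg.norm(e),np.degrees(yaw),b.mean(0))
f=T([(143,163),(538,47)],.032);e=f[0]-f[1];print("fence",f.round(4),np.linalg.norm(e),np.degrees(np.arctan2(e[1],e[0]))-90)
bs=onplane("side",np.array([(478,125),(255,415)])/4.+os-.375,.018);print("board side",bs.round(4))
def circ(uv,z): return T([uv],z)[0].round(3)
print("beaker rim",circ((133,422),.09),"base",circ((157,436),.003)); print("mortar",circ((685,280),.05)); print("cruc",circ((193,230),.05)); print("jar",circ((68,278),.065),"bottle",circ((131,27),.12))
# two-view heights: triangulate tile corners
def tri(a,c):
    A=[];
    for n,uv in (("top",a),("side",c)):
        f,cx,cy,R,t=K(n);x=(uv[0]-cx)/f;y=(uv[1]-cy)/f
        M=np.c_[R,t]; A+= [x*M[2]-M[0],y*M[2]-M[1]]
    A=np.array(A); return np.linalg.lstsq(A[:,:3],-A[:,3],rcond=None)[0]
pt=np.array([(329,328),(497,254),(552,380),(384,458)])/4.+o-.375
ps=np.array([(398,337),(460,194),(615,219),(571,374)])/4.+os-.375
for a,c in zip(pt,ps): print("tri",tri(a,c).round(4))
print("board FR",tri(np.array([585,212])/4+o-.375,np.array([478,125])/4+os-.375).round(4))
```

```text
tile [[0.5524 0.1576 0.015 ]
 [0.6008 0.0529 0.015 ]
 [0.5214 0.0175 0.015 ]
 [0.4714 0.1212 0.015 ]] sides [np.float64(0.0889), np.float64(0.1154), np.float64(0.087), np.float64(0.1152)] c [0.5365 0.0873 0.015 ]
yaw tile 24.090646747874572
tile side [[0.5488 0.1606 0.015 ]
 [0.599  0.052  0.015 ]
 [0.5208 0.0163 0.015 ]
 [0.4679 0.1283 0.015 ]] [0.5341 0.0893 0.015 ]
23.142554375845478
board [[ 0.5503  0.2445  0.018 ]
 [ 0.6278 -0.0022  0.018 ]] 0.25864301291930786 17.432937369571338 [0.58906983 0.12115558 0.018     ]
fence [[0.6533 0.2758 0.032 ]
 [0.7309 0.0286 0.032 ]] 0.25910192999103776 17.440790530685405
board side [[ 0.6304 -0.0025  0.018 ]
 [ 0.5622  0.2443  0.018 ]]
beaker rim [0.485 0.264 0.09 ] base [0.484 0.265 0.003]
mortar [ 0.58  -0.062  0.05 ]
cruc [0.607 0.24  0.05 ]
jar [0.574 0.312 0.065] bottle [0.715 0.269 0.12 ]
tri [0.5524 0.1576 0.0111]
tri [0.6    0.0524 0.0151]
tri [0.5208 0.0173 0.0157]
tri [0.4721 0.1218 0.0078]
board FR [ 0.6285 -0.0017  0.019 ]
```

>>> {"fn": "step_arm", "kwargs": {
  "motion": [
    [448,-450,60,0,0,0.043,0.35],
    [448,-450,60,0,0,0.043,0.35],
    [448,-450,60,0,0,0.043,0.35],
    [448,-450,60,0,0,0.043,0.35],
    [448,-450,60,0,0,0.043,0.35],
    [448,-450,60,0,0,0.043,0.35],
    [448,-450,60,0,0,0.043,0.35],
    [448,-450,60,0,0,0.043,0.35],
    [448,-450,60,0,0,0.043,0.35],
    [448,-450,100,0,0,0.043,0.35],
    [448,-450,100,0,0,0.043,0.35],
    [448,-450,100,0,0,0.043,0.35]
  ]
}}

```text
time_s: 1.6
eef_pos: [0.4542, 0.0602, 0.0991]
ee_rot: [0.988, 0.153, -0.002, -0.0]
contact_force: [0.2, -0.5, 0.5]
grip_width: 0.0556
```

```bash
cat >> h.py <<'E'
from scipy.spatial.transform import Rotation as Ro
YB=np.radians(17.44); OB=np.array([.589,.1212,0]); RB=Ro.from_euler('z',YB).as_matrix()
def toB(X): return (np.asarray(X)-OB)@RB
def toW(X): return np.asarray(X)@RB.T+OB
def rep():
    s=get_state(); Rt=Ro.from_quat(s['ee_rot']).as_matrix()
    xb=RB.T@Rt
    print("t %.2f"%s['time_s'],"TCP board mm",(toB(s['eef_pos'])*1000).round(1),"F board",(np.asarray(s['contact_force'])@RB).round(2),"w",round(s['grip_width'],4))
    print(" toolx",xb[:,0].round(3),"toolz",xb[:,2].round(3))
    return s
E
python3 - <<'E'
from h import *
rep()
for n in("side","top"):
    p,D=capture(n); cv2.imwrite(f"pics/{n}1.png",p); np.save(f"{n}1.npy",D)
p=cv2.imread("pics/side1.png"); cv2.imwrite("pics/s1c.png",cv2.resize(p[130:310,150:400],None,fx=3,fy=3,interpolation=cv2.INTER_CUBIC))
E
```

```text
t 1.60 TCP board mm [-146.8  -17.8   99.1] F board [ 0.02 -0.55  0.49] w 0.0556
 toolx [ 1.     0.004 -0.003] toolz [-0.003  0.001 -1.   ]
```

View pics/s1c.png

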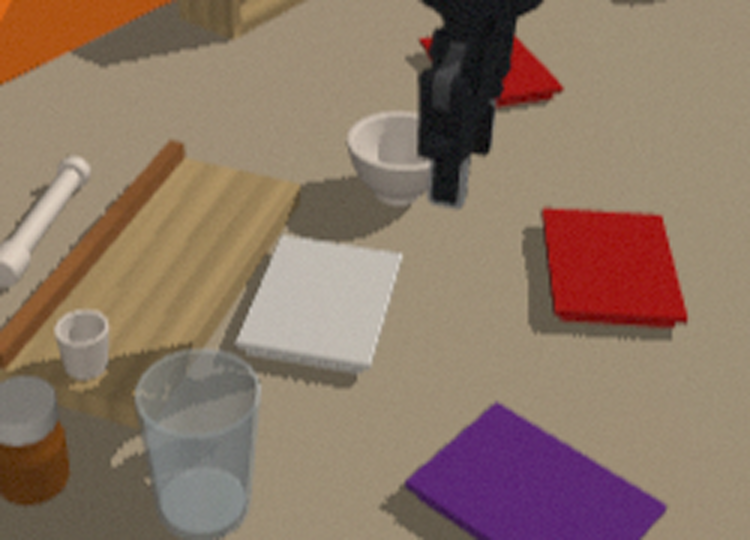

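The picture shows the gripper in front of the tile (tips around crop (447,190)) and the tile untouched. Next I lower until the tips touch the bench, to find their height.

>>> {"fn": "step_arm", "kwargs": {
  "motion": [
    [0,0,50,0,0,0,0.35],
    [0,0,85,0,0,0,0.35],
    [0,0,92,0,0,0,0.35],
    [0,0,94,0,0,0,0.35],
    [0,0,96,0,0,0,0.35],
    [0,0,96,0,0,0,0.35]
  ]
}}

```text
time_s: 2.45
eef_pos: [0.4561, 0.0585, 0.0055]
ee_rot: [0.988, 0.152, 0.001, 0.0]
contact_force: [0.4, 0.1, 0.5]
grip_width: 0.0559
```

>>> {"fn": "step_arm", "kwargs": {
  "motion": [
    [0,0,2,0,0,0,0.35],
    [0,0,4,0,0,0,0.35],
    [0,0,4,0,0,0,0.35]
  ]
}}

```text
time_s: 2.82
eef_pos: [0.4551, 0.0587, 0.0004]
ee_rot: [0.988, 0.152, -0.0, -0.0]
contact_force: [0.7, 0.8, 0.2]
grip_width: 0.0557
```

>>> {"fn": "step_arm", "kwargs": {
  "motion": [
    [0,0,1.5,0,0,0,0.35],
    [0,0,3,0,0,0,0.35],
    [0,0,3,0,0,0,0.35]
  ]
}}

```text
time_s: 3.2
eef_pos: [0.4551, 0.0587, -0.0027]
ee_rot: [0.988, 0.152, -0.0, -0.0]
contact_force: [0.5, 0.7, 1.1]
grip_width: 0.0557
```

>>> {"fn": "step_arm", "kwargs": {
  "motion": [
    [0,0,1,0,0,0,0.35],
    [0,0,1,0,0,0,0.35]
  ]
}}

```text
time_s: 3.45
eef_pos: [0.4552, 0.0587, -0.0035]
ee_rot: [0.988, 0.152, -0.0, -0.0]
contact_force: [0.7, -0.0, 0.4]
grip_width: 0.0557
```

>>> {"fn": "step_arm", "kwargs": {
  "motion": [
    [0,0,1,0,0,0,0.35],
    [0,0,1,0,0,0,0.35]
  ]
}}

```text
time_s: 3.7
eef_pos: [0.4552, 0.0587, -0.0045]
ee_rot: [0.988, 0.152, -0.0, -0.0]
contact_force: [-1.3, 0.1, 1.3]
grip_width: 0.0554
```

>>> {"fn": "step_arm", "kwargs": {
  "motion": [
    [0,0,1,0,0,0,0.35],
    [0,0,1,0,0,0,0.35]
  ]
}}

```text
time_s: 3.95
eef_pos: [0.4552, 0.0587, -0.0056]
ee_rot: [0.988, 0.152, -0.0, -0.0]
contact_force: [0.3, -0.1, 0.8]
grip_width: 0.0556
```

>>> {"fn": "step_arm", "kwargs": {
  "motion": [
    [0,0,1,0,0,0,0.35],
    [0,0,1,0,0,0,0.35]
  ]
}}

```text
time_s: 4.2
eef_pos: [0.4552, 0.0587, -0.0066]
ee_rot: [0.988, 0.152, -0.0, -0.0]
contact_force: [0.0, -1.0, -1.5]
grip_width: 0.0555
```

>>> {"fn": "step_arm", "kwargs": {
  "motion": [
    [0,0,1,0,0,0,0.35],
    [0,0,1,0,0,0,0.35]
  ]
}}

```text
time_s: 4.45
eef_pos: [0.4552, 0.0587, -0.0076]
ee_rot: [0.988, 0.152, -0.0, -0.0]
contact_force: [0.0, -0.1, 0.5]
grip_width: 0.0557
```

>>> {"fn": "step_arm", "kwargs": {
  "motion": [
    [0,0,1,0,0,0,0.35],
    [0,0,1,0,0,0,0.35]
  ]
}}

```text
time_s: 4.7
eef_pos: [0.4552, 0.0587, -0.0086]
ee_rot: [0.988, 0.152, -0.0, -0.0]
contact_force: [-0.2, 0.3, -0.1]
grip_width: 0.0556
```

Run:
```python
from h import *
rep()
for n in("side","top"):
    p,D=capture(n); cv2.imwrite(f"pics/{n}2.png",p); np.save(f"{n}2.npy",D)
p=cv2.imread("pics/side2.png"); cv2.imwrite("pics/s2c.png",cv2.resize(p[160:300,220:370],None,fx=4,fy=4,interpolation=cv2.INTER_CUBIC))
```

```text
t 4.70 TCP board mm [-146.4  -19.6   -8.6] F board [-0.05  0.37 -0.12] w 0.0556
 toolx [ 1.  0. -0.] toolz [-0.  0. -1.]
```

View pics/s2c.png

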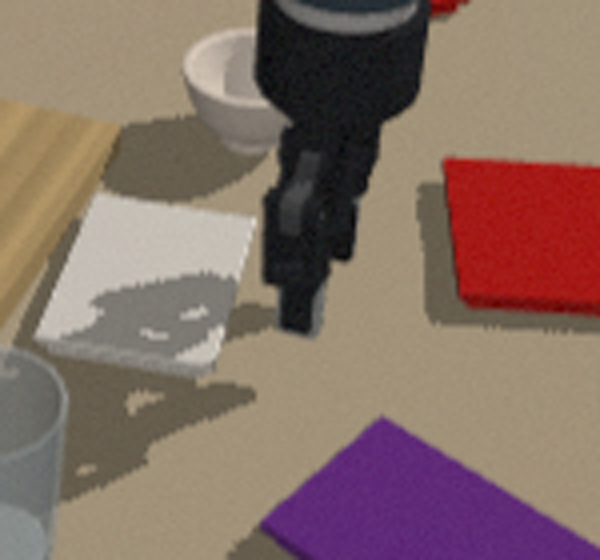

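The tips' lower end shows at crop (280–320, 333), just in front of the tile. I'll compare that with the projection at bench height.

Run:
```python
from h import *
for z in (0,.003,.006):
  for x in(-.157,-.135):
    P=toW([[x,-.0196+.028,z],[x,-.0196+.04,z]]); print(z,x,((proj("side",P)-[220,160])*4).round(0).tolist())
```

```text
0 -0.157 [[315.0, 372.0], [308.0, 388.0]]
0 -0.135 [[272.0, 361.0], [265.0, 377.0]]
0.003 -0.157 [[316.0, 368.0], [309.0, 384.0]]
0.003 -0.135 [[273.0, 357.0], [265.0, 372.0]]
0.006 -0.157 [[316.0, 363.0], [309.0, 379.0]]
0.006 -0.135 [[273.0, 352.0], [266.0, 368.0]]
```

>>> {"fn": "step_arm", "kwargs": {
  "motion": [
    [0,0,1,0,0,0,0.35],
    [0,0,1,0,0,0,0.35]
  ]
}}

```text
time_s: 5.05
eef_pos: [0.4552, 0.0587, -0.0096]
ee_rot: [0.988, 0.152, -0.0, -0.0]
contact_force: [-0.1, -0.1, -0.2]
grip_width: 0.0554
```

>>> {"fn": "step_arm", "kwargs": {
  "motion": [
    [0,0,1,0,0,0,0.35],
    [0,0,1,0,0,0,0.35]
  ]
}}

```text
time_s: 5.3
eef_pos: [0.4552, 0.0587, -0.0106]
ee_rot: [0.988, 0.152, -0.0, -0.0]
contact_force: [-0.5, 0.6, -0.2]
grip_width: 0.0551
```

Run:
```python
from h import *
D=np.load("side2.npy"); B=toB(cloud("side",D))*1000
for v in range(225,252,2):
    print(v,[ (u,)+tuple(B[v,u].round(0).astype(int).tolist()) for u in range(288,304,3)])
```

```text
225 [(288, -138, 38, 88), (291, -141, 29, 82), (294, -150, 43, 95), (297, -156, 43, 97), (300, -156, 20, 79), (303, -148, -46, 27)]
227 [(288, -138, 37, 82), (291, -144, 37, 84), (294, -148, 33, 82), (297, -156, 43, 92), (300, -157, 21, 75), (303, -143, -75, -2)]
229 [(288, -139, 38, 78), (291, -144, 36, 79), (294, -150, 37, 82), (297, -156, 41, 86), (300, -157, 21, 71), (303, -145, -66, 0)]
231 [(288, -139, 40, 75), (291, -145, 39, 77), (294, -150, 37, 77), (297, -156, 40, 81), (300, -156, 16, 62), (303, -146, -62, -2)]
233 [(288, -119, -44, -2), (291, -141, 22, 57), (294, -151, 39, 73), (297, -156, 40, 76), (300, -156, 13, 55), (303, -148, -55, -2)]
235 [(288, -121, -36, 0), (291, -141, 22, 52), (294, -147, 22, 54), (297, -153, 23, 57), (300, -157, 15, 52), (303, -150, -49, -2)]
237 [(288, -123, -29, 0), (291, -141, 21, 47), (294, -147, 21, 49), (297, -153, 22, 51), (300, -157, 11, 43), (303, -152, -40, 1)]
239 [(288, -125, -25, -1), (291, -142, 22, 43), (294, -148, 23, 46), (297, -153, 19, 44), (300, -157, 11, 39), (303, -153, -37, -2)]
241 [(288, -127, -18, -1), (291, -142, 21, 37), (294, -148, 21, 39), (297, -153, 18, 38), (300, -156, 6, 30), (303, -155, -32, -2)]
243 [(288, -128, -14, -2), (291, -279, 598, 557), (294, -148, 20, 33), (297, -153, 14, 29), (300, -151, -24, -2), (303, -157, -24, -1)]
245 [(288, -130, -7, -1), (291, -135, -10, -2), (294, -142, -11, 0), (297, -147, -15, -2), (300, -153, -15, 0), (303, -158, -17, 1)]
247 [(288, -132, -1, 0), (291, -138, -3, 0), (294, -143, -8, -3), (297, -149, -8, 0), (300, -154, -11, -1), (303, -160, -12, 0)]
249 [(288, -133, 4, -1), (291, -139, 3, 1), (294, -145, 1, 0), (297, -150, -1, 0), (300, -156, -4, 0), (303, -161, -8, -2)]
251 [(288, -135, 10, 0), (291, -141, 7, -1), (294, -146, 6, 0), (297, -152, 3, 0), (300, -157, 0, -1), (303, -163, -1, 0)]
```

Run:
```python
from h import *
p,D=capture("top"); cv2.imwrite("pics/top3.png",p)
p2,D2=capture("side"); np.save("side3.npy",D2); cv2.imwrite("pics/side3.png",p2)
cv2.imwrite("pics/t3c.png",cv2.resize(p[130:270,190:330],None,fx=4,fy=4,interpolation=cv2.INTER_CUBIC))
rep()
B=toB(cloud("side",D2))*1000
m=(abs(B[...,0]+146)<40)&(abs(B[...,1]+19)<70)&(B[...,2]>8)&(B[...,2]<120)
Q=B[m]
for z in range(8,120,8):
    q=Q[(Q[:,2]>=z)&(Q[:,2]<z+8)]
    if len(q)>4: print(z,len(q),q.min(0).round(0),q.max(0).round(0))
```

```text
t 5.40 TCP board mm [-146.3  -19.6  -10.5] F board [-0.2   1.05 -0.56] w 0.0555
 toolx [1. 0. 0.] toolz [ 0.  0. -1.]
8 42 [-112.   -7.    8.] [-106.   39.   15.]
16 5 [-152.  -50.   23.] [-141.   14.   24.]
24 30 [-157.  -49.   24.] [-135.   20.   32.]
32 54 [-157.  -50.   32.] [-136.   23.   40.]
40 46 [-157.  -53.   41.] [-135.   23.   48.]
48 45 [-157.  -53.   48.] [-135.   23.   56.]
56 14 [-157.  -59.   56.] [-143.   23.   61.]
64 23 [-159.  -57.   64.] [-136.   39.   72.]
72 81 [-159.  -79.   72.] [-134.   43.   80.]
80 54 [-163.  -77.   80.] [-134.   43.   88.]
88 66 [-163.  -46.   88.] [-134.   45.   96.]
96 81 [-163.  -42.   96.] [-129.   46.  104.]
104 88 [-163.  -33.  104.] [-129.   47.  112.]
112 114 [-166.  -42.  112.] [-127.   49.  120.]
```

View pics/t3c.png

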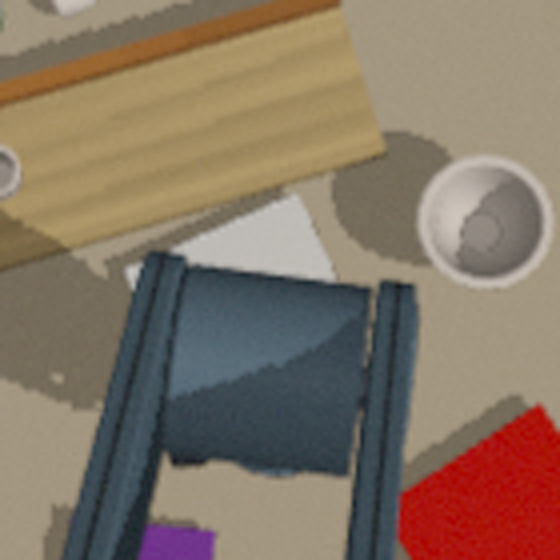

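The side depth puts the tips at about 24 mm above the bench while the reported TCP is at -10 mm. They sit much farther back than the text says, and there has been no contact force. I'll trust the camera and touch, and keep lowering.

>>> {"fn": "step_arm", "kwargs": {
  "motion": [
    [0,0,6,0,0,0,0.35],
    [0,0,12,0,0,0,0.35],
    [0,0,12,0,0,0,0.35]
  ]
}}

```text
time_s: 5.78
eef_pos: [0.4546, 0.0588, -0.0232]
ee_rot: [0.988, 0.152, -0.001, -0.0]
contact_force: [1.1, 0.7, 0.2]
grip_width: 0.0558
```

```bash
cat > tip.py <<'E'
from h import *
import sys
s=rep(); D=capture("side")[1]; B=toB(cloud("side",D))*1000; c=toB(s['eef_pos'])*1000
m=(abs(B[...,0]-c[0])<15)&(abs(B[...,1]-c[1]-35)<20)&(B[...,2]>4)&(B[...,2]<60)
print("tip lowest z",np.sort(B[m][:,2])[:12].round(1), "x",np.percentile(B[m][:,0],[2,98]).round(1),"y",np.percentile(B[m][:,1],[2,98]).round(1))
E
python3 tip.py
```

```text
t 5.78 TCP board mm [-146.9  -19.3  -23.2] F board [1.23 0.38 0.19] w 0.0558
 toolx [ 1.     0.    -0.001] toolz [-0.001  0.001 -1.   ]
tip lowest z [10.1 10.4 11.7 12.2 12.3 12.8 13.8 14.1 14.7 15.4 16.6 16.6] x [-158.6 -136. ] y [11.8 23.4]
```

>>> {"fn": "step_arm", "kwargs": {
  "motion": [
    [0,0,3,0,0,0,0.35],
    [0,0,5,0,0,0,0.35],
    [0,0,5,0,0,0,0.35]
  ]
}}

```text
time_s: 6.2
eef_pos: [0.4551, 0.0587, -0.0276]
ee_rot: [0.988, 0.152, -0.0, -0.0]
contact_force: [-0.4, -0.6, 0.1]
grip_width: 0.0554
```

>>> {"fn": "step_arm", "kwargs": {
  "motion": [
    [0,0,1,0,0,0,0.35],
    [0,0,2,0,0,0,0.35],
    [0,0,2,0,0,0,0.35]
  ]
}}

```text
time_s: 6.58
eef_pos: [0.4552, 0.0587, -0.0295]
ee_rot: [0.988, 0.152, -0.0, -0.0]
contact_force: [0.2, 0.9, 1.0]
grip_width: 0.0555
```

>>> {"fn": "step_arm", "kwargs": {
  "motion": [
    [0,0,1,0,0,0,0.35],
    [0,0,1,0,0,0,0.35]
  ]
}}

```text
time_s: 6.82
eef_pos: [0.4552, 0.0587, -0.0305]
ee_rot: [0.988, 0.152, -0.0, -0.0]
contact_force: [0.2, 0.3, -0.2]
grip_width: 0.0555
```

>>> {"fn": "step_arm", "kwargs": {
  "motion": [
    [0,0,1,0,0,0,0.35],
    [0,0,1,0,0,0,0.35]
  ]
}}

```text
time_s: 7.08
eef_pos: [0.4552, 0.0587, -0.0315]
ee_rot: [0.988, 0.152, -0.0, -0.0]
contact_force: [0.3, 0.5, 0.2]
grip_width: 0.0557
```

```bash
python3 tip.py
```

```text
t 7.08 TCP board mm [-146.3  -19.5  -31.5] F board [0.41 0.39 0.22] w 0.0557
 toolx [ 1.  0. -0.] toolz [-0.  0. -1.]
tip lowest z [ 4.3  5.3  5.5  6.6  6.7  7.8  8.   8.3  9.1  9.2 10.2 10.4] x [-158.3 -135.7] y [ 9.2 33.3]
```

>>> {"fn": "step_arm", "kwargs": {
  "motion": [
    [0,0,1,0,0,0,0.35],
    [0,0,1,0,0,0,0.35]
  ]
}}

```text
time_s: 7.38
eef_pos: [0.4552, 0.0587, -0.0326]
ee_rot: [0.988, 0.152, -0.0, -0.0]
contact_force: [-0.1, 0.5, 0.2]
grip_width: 0.0558
```

>>> {"fn": "step_arm", "kwargs": {
  "motion": [
    [0,0,1,0,0,0,0.35],
    [0,0,1,0,0,0,0.35]
  ]
}}

```text
time_s: 7.62
eef_pos: [0.4552, 0.0587, -0.0336]
ee_rot: [0.988, 0.152, -0.0, -0.0]
contact_force: [-0.9, 0.2, 0.4]
grip_width: 0.0556
```

>>> {"fn": "step_arm", "kwargs": {
  "motion": [
    [0,0,1,0,0,0,0.35],
    [0,0,1,0,0,0,0.35]
  ]
}}

```text
time_s: 7.88
eef_pos: [0.4552, 0.0587, -0.0346]
ee_rot: [0.988, 0.152, -0.0, -0.0]
contact_force: [0.3, 0.9, -0.2]
grip_width: 0.0555
```

>>> {"fn": "step_arm", "kwargs": {
  "motion": [
    [0,0,1,0,0,0,0.35],
    [0,0,1,0,0,0,0.35]
  ]
}}

```text
time_s: 8.12
eef_pos: [0.4554, 0.0587, -0.0349]
ee_rot: [0.988, 0.152, 0.0, 0.0]
contact_force: [-0.8, -0.2, 8.1]
grip_width: 0.0555
```

Bench touched at reported z = -34.9 mm (8 N), so the tips lie 34.9 mm behind the reported TCP at this opening. I raise by 4.5 mm and push the tile to the board.

>>> {"fn": "step_arm", "kwargs": {
  "motion": [
    [0,0,-4.5,0,0,0,0.35],
    [10,0,-4.5,0,0,0,0.35],
    [20,0,-4.5,0,0,0,0.35],
    [24,0,-4.5,0,0,0,0.35],
    [28,0,-4.5,0,0,0,0.35],
    [31,0,-4.5,0,0,0,0.35],
    [34,0,-4.5,0,0,0,0.35],
    [37,0,-4.5,0,0,0,0.35],
    [40,0,-4.5,0,0,0,0.35],
    [42,0,-4.5,0,0,0,0.35],
    [44,0,-4.5,0,0,0,0.35],
    [44,0,-4.5,0,0,0,0.35]
  ]
}}

```text
time_s: 9.62
eef_pos: [0.4975, 0.0719, -0.0309]
ee_rot: [0.988, 0.152, 0.0, 0.0]
contact_force: [0.4, -0.0, -0.3]
grip_width: 0.0556
```

```bash
cat > see.py <<'E'
from h import *
import sys
k=sys.argv[1]; rep()
a=capture("side")[0]; b=capture("top")[0]
cv2.imwrite(f"pics/v{k}.png",np.hstack([cv2.resize(a[150:290,150:330],(520,404),interpolation=cv2.INTER_CUBIC)[:, :400],cv2.resize(b[120:250,180:310],(400,404),interpolation=cv2.INTER_CUBIC)]))
E
python3 see.py 4
```

```text
t 9.62 TCP board mm [-102.   -19.6  -30.9] F board [ 0.4  -0.16 -0.32] w 0.0556
 toolx [1. 0. 0.] toolz [ 0. -0. -1.]
```

View pics/v4.png

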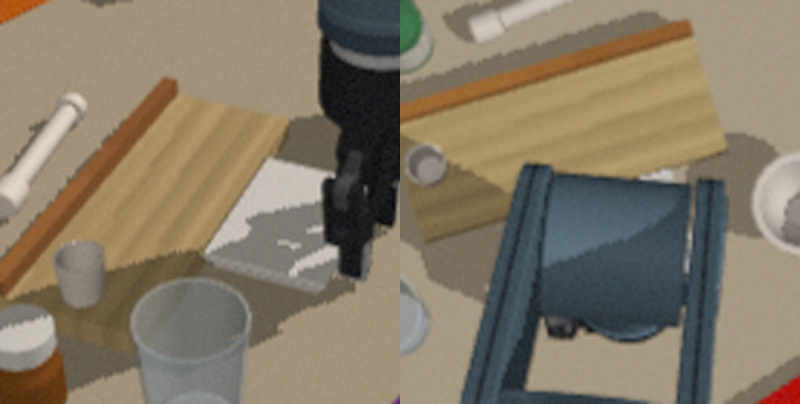

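The tile is now almost against the board edge (side crop (240,210)) and square to it. I press on in small steps.

>>> {"fn": "step_arm", "kwargs": {
  "motion": [
    [1,0,0,0,0,0,0.35],
    [2,0,0,0,0,0,0.35],
    [2,0,0,0,0,0,0.35]
  ]
}}

```text
time_s: 10.1
eef_pos: [0.4984, 0.0724, -0.0311]
ee_rot: [0.988, 0.152, -0.001, -0.0]
contact_force: [-3.4, -2.1, 2.8]
grip_width: 0.0554
```

>>> {"fn": "step_arm", "kwargs": {
  "motion": [
    [1,0,0,0,0,0,0.35],
    [1,0,0,0,0,0,0.35]
  ]
}}

```text
time_s: 10.35
eef_pos: [0.4983, 0.0724, -0.0311]
ee_rot: [0.988, 0.152, -0.002, 0.0]
contact_force: [-6.7, -3.3, 6.3]
grip_width: 0.0554
```

```bash
cat > arc.py <<'E'
import numpy as np
def N(t): 
    return np.array([-90*np.cos(t)-6*np.sin(t), max(84*np.sin(t)+9*np.cos(t),90*np.sin(t))])
def T(thd,p,fd):
    t=np.radians(thd); f=np.radians(fd); n=N(t)
    C=n+np.array([p+4*np.tan(f),-5])
    return np.array([C[0]+35*np.sin(f)-10.5*np.cos(f), C[1]-35*np.cos(f)-10.5*np.sin(f)])
# commanded now: tcp x -99.0, z -31.1+? 
c0=np.array([-99.0,-31.0])
if __name__=="__main__":
    for th in range(0,126,3):
        f=min(th/2,30); 
        d=T(min(th,90),2.5,f)-c0
        print(th,"tx %.1f tz %.1f wy %.3f"%(d[0],-d[1],np.radians(f)))
E
python3 arc.py; python3 -c "
from h import *;rep()"
```

```text
0 tx 1.0 tz -0.0 wy 0.000
3 tx 1.8 tz -4.1 wy 0.026
6 tx 2.9 tz -8.2 wy 0.052
9 tx 4.3 tz -12.3 wy 0.079
12 tx 5.9 tz -16.4 wy 0.105
15 tx 7.7 tz -20.4 wy 0.131
18 tx 9.8 tz -24.3 wy 0.157
21 tx 12.1 tz -28.2 wy 0.183
24 tx 14.7 tz -32.0 wy 0.209
27 tx 17.5 tz -35.7 wy 0.236
30 tx 20.5 tz -39.3 wy 0.262
33 tx 23.8 tz -42.8 wy 0.288
36 tx 27.3 tz -46.1 wy 0.314
39 tx 31.0 tz -49.4 wy 0.340
42 tx 34.9 tz -52.5 wy 0.367
45 tx 39.0 tz -55.4 wy 0.393
48 tx 43.2 tz -58.2 wy 0.419
51 tx 47.7 tz -60.8 wy 0.445
54 tx 52.3 tz -63.3 wy 0.471
57 tx 57.1 tz -65.7 wy 0.497
60 tx 62.0 tz -68.4 wy 0.524
63 tx 66.0 tz -70.6 wy 0.524
66 tx 70.1 tz -72.7 wy 0.524
69 tx 74.4 tz -74.5 wy 0.524
72 tx 78.7 tz -76.0 wy 0.524
75 tx 83.1 tz -77.4 wy 0.524
78 tx 87.6 tz -78.5 wy 0.524
81 tx 92.2 tz -79.3 wy 0.524
84 tx 96.8 tz -79.9 wy 0.524
87 tx 101.5 tz -80.3 wy 0.524
90 tx 106.2 tz -80.4 wy 0.524
93 tx 106.2 tz -80.4 wy 0.524
96 tx 106.2 tz -80.4 wy 0.524
99 tx 106.2 tz -80.4 wy 0.524
102 tx 106.2 tz -80.4 wy 0.524
105 tx 106.2 tz -80.4 wy 0.524
108 tx 106.2 tz -80.4 wy 0.524
111 tx 106.2 tz -80.4 wy 0.524
114 tx 106.2 tz -80.4 wy 0.524
117 tx 106.2 tz -80.4 wy 0.524
120 tx 106.2 tz -80.4 wy 0.524
123 tx 106.2 tz -80.4 wy 0.524
t 10.35 TCP board mm [-101.1  -19.4  -31.1] F board [-7.42 -1.16  6.32] w 0.0554
 toolx [ 1.     0.001 -0.003] toolz [-0.003  0.    -1.   ]
```

>>> {"fn": "step_arm", "kwargs": {
  "motion": [
    [1.5,0,-1.5,0,0,0,0.35],
    [1.8,0,-4,0,0.02,0,0.35],
    [2.9,0,-8,0,0.05,0,0.35],
    [4.3,0,-12.3,0,0.08,0,0.35],
    [5.9,0,-16.4,0,0.105,0,0.35],
    [7.7,0,-20.4,0,0.131,0,0.35],
    [9.8,0,-24.3,0,0.157,0,0.35],
    [9.8,0,-24.3,0,0.157,0,0.35]
  ]
}}

```text
time_s: 11.35
eef_pos: [0.5069, 0.0752, -0.0074]
ee_rot: [0.985, 0.151, 0.076, -0.012]
contact_force: [-7.1, -5.5, 1.3]
grip_width: 0.0554
```

```bash
python3 see.py 5
```

```text
t 11.35 TCP board mm [-92.1 -19.2  -7.4] F board [-8.45 -3.08  1.26] w 0.0554
 toolx [0.988 0.001 0.153] toolz [ 0.153  0.001 -0.988]
```

View pics/v5.png

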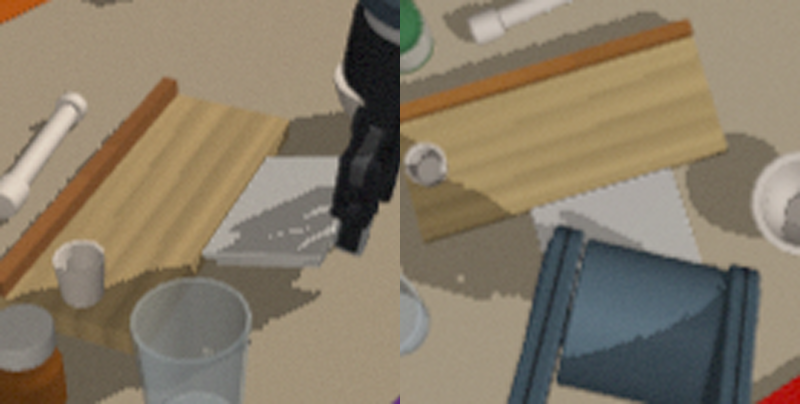

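The near edge has lifted: side crop corner moved from (322,290) to (325,265), with 8.5 N of press. I continue the arc.

```bash
cat > arc2.py <<'E'
from arc import *
def tab(th0,f0,ths,p=2.5):
    c=T(th0,p,f0); f=np.radians(f0)
    xt=np.array([np.cos(f),np.sin(f)]); zt=np.array([np.sin(f),-np.cos(f)])
    for th in ths:
        fd=min(th/2,30); d=T(min(th,90),p,fd)-c
        if th>90: d[0]+=(th-90)*1.5
        print(th,"tx %.1f tz %.1f wy %.3f"%(d@xt,d@zt,np.radians(fd-f0)))
if __name__=="__main__": tab(18,9,range(21,57,3)); print(); tab(54,27,[57,60,64,68,72,76,80,84,88,92,100,110,120])
E
python3 arc2.py
```

```text
21 tx 2.9 tz -3.5 wy 0.026
24 tx 6.0 tz -6.8 wy 0.052
27 tx 9.4 tz -10.0 wy 0.079
30 tx 13.0 tz -13.1 wy 0.105
33 tx 16.7 tz -16.0 wy 0.131
36 tx 20.7 tz -18.8 wy 0.157
39 tx 24.9 tz -21.4 wy 0.183
42 tx 29.2 tz -23.9 wy 0.209
45 tx 33.7 tz -26.2 wy 0.236
48 tx 38.3 tz -28.2 wy 0.262
51 tx 43.2 tz -30.1 wy 0.288
54 tx 48.1 tz -31.9 wy 0.314

57 tx 5.4 tz 0.0 wy 0.026
60 tx 11.0 tz -0.1 wy 0.052
64 tx 17.1 tz -0.3 wy 0.052
68 tx 23.2 tz -0.1 wy 0.052
72 tx 29.3 tz 0.6 wy 0.052
76 tx 35.4 tz 1.8 wy 0.052
80 tx 41.3 tz 3.4 wy 0.052
84 tx 47.2 tz 5.4 wy 0.052
88 tx 53.0 tz 7.8 wy 0.052
92 tx 58.5 tz 10.6 wy 0.052
100 tx 69.2 tz 16.0 wy 0.052
110 tx 82.5 tz 22.8 wy 0.052
120 tx 95.9 tz 29.6 wy 0.052
```

>>> {"fn": "step_arm", "kwargs": {
  "motion": [
    [2.9,0,-3.5,0,0.026,0,0.35],
    [6,0,-6.8,0,0.052,0,0.35],
    [9.4,0,-10,0,0.079,0,0.35],
    [13,0,-13.1,0,0.105,0,0.35],
    [16.7,0,-16,0,0.131,0,0.35],
    [20.7,0,-18.8,0,0.157,0,0.35],
    [20.7,0,-18.8,0,0.157,0,0.35]
  ]
}}

```text
time_s: 12.32
eef_pos: [0.5261, 0.0809, 0.0153]
ee_rot: [0.976, 0.15, 0.155, -0.024]
contact_force: [-2.1, 0.8, 0.3]
grip_width: 0.0553
```

```bash
python3 see.py 6
```

```text
t 12.32 TCP board mm [-72.1 -19.6  15.3] F board [-1.76  1.41  0.35] w 0.0553
 toolx [ 0.951 -0.     0.309] toolz [ 0.309 -0.    -0.951]
```

View pics/v6.png

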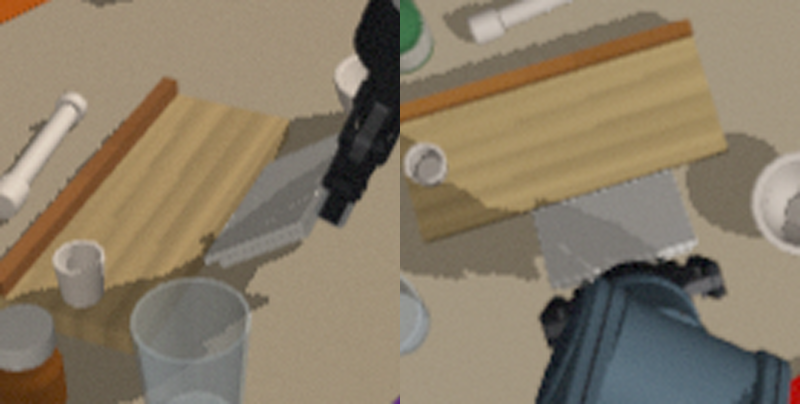

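The tile is tilted about 35° on the tips, with its near edge at side crop (300,235). I carry on to upright.

```bash
python3 -c "
from arc2 import *
tab(36,18,range(40,81,4))"
```

```text
40 tx 6.0 tz -2.5 wy 0.035
44 tx 12.4 tz -4.7 wy 0.070
48 tx 18.9 tz -6.6 wy 0.105
52 tx 25.7 tz -8.0 wy 0.140
56 tx 32.6 tz -9.1 wy 0.175
60 tx 39.9 tz -10.4 wy 0.209
64 tx 45.9 tz -11.6 wy 0.209
68 tx 52.0 tz -12.3 wy 0.209
72 tx 58.1 tz -12.6 wy 0.209
76 tx 64.3 tz -12.4 wy 0.209
80 tx 70.5 tz -11.7 wy 0.209
```

>>> {"fn": "step_arm", "kwargs": {
  "motion": [
    [3,0,-1.3,0,0.018,0,0.35],
    [6,0,-2.5,0,0.035,0,0.35],
    [12.4,0,-4.7,0,0.07,0,0.35],
    [18.9,0,-6.6,0,0.105,0,0.35],
    [25.7,0,-8,0,0.14,0,0.35],
    [32.6,0,-9.1,0,0.175,0,0.35],
    [39.9,0,-10.4,0,0.209,0,0.35],
    [45.9,0,-11.6,0,0.209,0,0.35],
    [52,0,-12.3,0,0.209,0,0.35],
    [52,0,-12.3,0,0.209,0,0.35]
  ]
}}

```text
time_s: 13.68
eef_pos: [0.5711, 0.0948, 0.0447]
ee_rot: [0.954, 0.147, 0.257, -0.039]
contact_force: [-5.9, -1.0, 11.8]
grip_width: 0.0556
```

```bash
python3 see.py 7;  python3 -c "
from arc2 import *
tab(68,30,[72,76,80,84,88,92,96,100,108,116,120,130])"
```

```text
t 13.68 TCP board mm [-25.  -19.8  44.7] F board [-5.89  0.82 11.75] w 0.0556
 toolx [0.865 0.001 0.502] toolz [ 0.502 -0.001 -0.865]
72 tx 6.1 tz 1.0 wy 0.000
76 tx 12.1 tz 2.5 wy 0.000
80 tx 18.0 tz 4.4 wy 0.000
84 tx 23.7 tz 6.7 wy 0.000
88 tx 29.4 tz 9.4 wy 0.000
92 tx 34.7 tz 12.5 wy 0.000
96 tx 39.9 tz 15.5 wy 0.000
100 tx 45.1 tz 18.5 wy 0.000
108 tx 55.5 tz 24.5 wy 0.000
116 tx 65.9 tz 30.5 wy 0.000
120 tx 71.1 tz 33.5 wy 0.000
130 tx 84.1 tz 41.0 wy 0.000
```

View pics/v7.png

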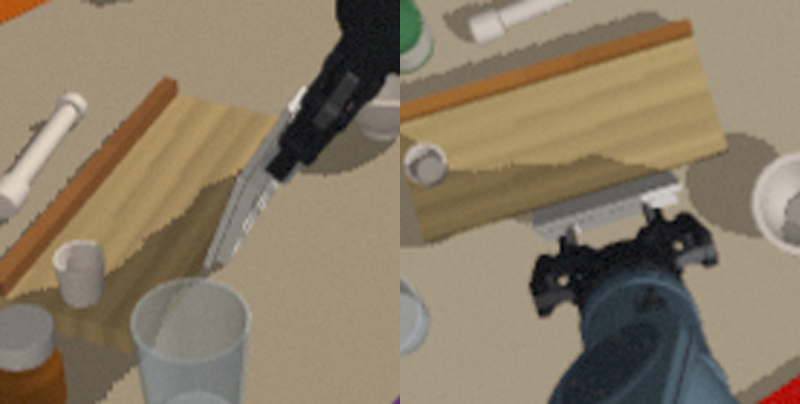

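The tile stands at roughly 70°, fingertips on its wells side and the back towards the board. I continue past upright, slightly higher.

>>> {"fn": "step_arm", "kwargs": {
  "motion": [
    [3.8,0,-0.8,0,0,0,0.35],
    [6.9,0,-0.3,0,0,0,0.35],
    [12.9,0,1.2,0,0,0,0.35],
    [18.8,0,3.1,0,0,0,0.35],
    [24.5,0,5.4,0,0,0,0.35],
    [30.2,0,8.1,0,0,0,0.35],
    [35.5,0,11.2,0,0,0,0.35],
    [35.5,0,11.2,0,0,0,0.35]
  ]
}}

```text
time_s: 14.78
eef_pos: [0.607, 0.1057, 0.053]
ee_rot: [0.954, 0.147, 0.258, -0.039]
contact_force: [0.2, 1.6, 9.9]
grip_width: 0.0556
```

```bash
python3 see.py 8
```

```text
t 14.78 TCP board mm [ 12.5 -20.2  53. ] F board [0.68 1.47 9.87] w 0.0556
 toolx [0.864 0.001 0.503] toolz [ 0.503 -0.001 -0.864]
```

View pics/v8.png

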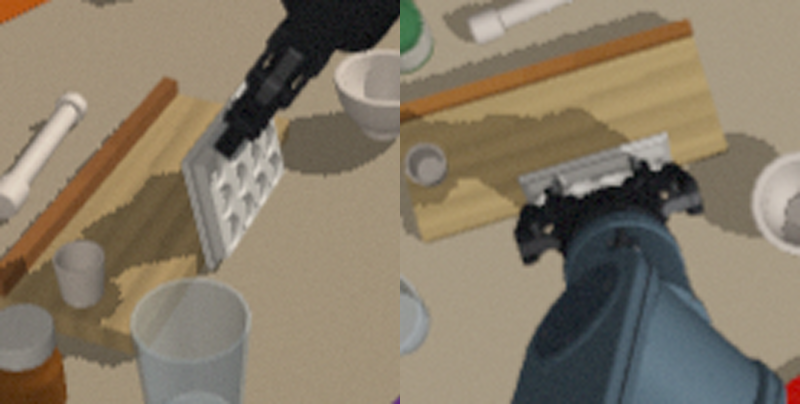

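The tile is past upright and leans over the board, wells towards the robot. I ease the downward press and push on.

>>> {"fn": "step_arm", "kwargs": {
  "motion": [
    [2,0,-2.5,0,0,0,0.35],
    [6,0,-0.5,0,0,0,0.35],
    [10,0,2,0,0,0,0.35],
    [15,0,5,0,0,0,0.35],
    [20,0,8,0,0,0,0.35],
    [25,0,11,0,0,0,0.35],
    [25,0,11,0,0,0,0.35]
  ]
}}

```text
time_s: 15.75
eef_pos: [0.6308, 0.1138, 0.0539]
ee_rot: [0.955, 0.147, 0.256, -0.039]
contact_force: [-0.1, 0.3, 0.2]
grip_width: 0.0555
```

```bash
python3 see.py 9
```

```text
t 15.75 TCP board mm [ 37.7 -19.5  53.9] F board [0.03 0.33 0.19] w 0.0555
 toolx [0.866 0.001 0.5  ] toolz [ 0.5    0.    -0.866]
```

View pics/v9.png

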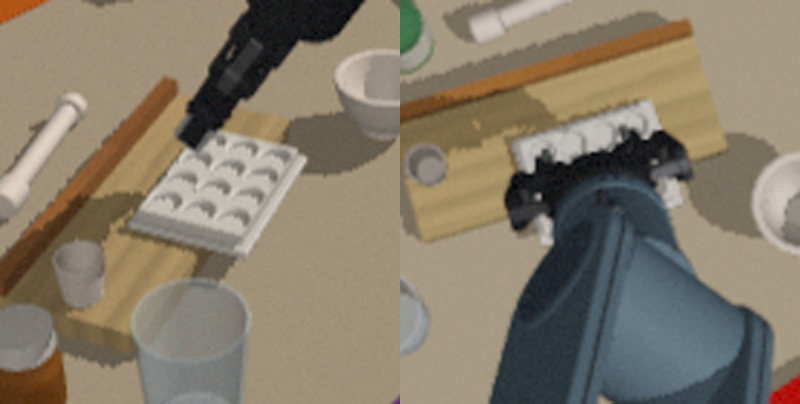

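The tile has flipped onto the board, wells up, near edge overhanging the front. I withdraw up and back to see it clearly.

>>> {"fn": "step_arm", "kwargs": {
  "motion": [
    [20,0,-34.6,0,0,0,0.35],
    [20,0,-34.6,0,0,0,0.35],
    [-23,0,-60,0,-0.15,0,0.35],
    [-75,0,-90,0,-0.33,0,0.35],
    [-110,0,-110,0,-0.524,0,0.35],
    [-110,0,-110,0,-0.524,0,0.35],
    [-110,0,-110,0,-0.524,0,0.35]
  ]
}}

```text
time_s: 16.73
eef_pos: [0.4875, 0.0694, 0.0933]
ee_rot: [0.988, 0.152, 0.001, -0.001]
contact_force: [-0.2, -0.3, 0.4]
grip_width: 0.0554
```

```bash
python3 see.py 10
```

```text
t 16.73 TCP board mm [-112.3  -19.    93.3] F board [-0.25 -0.24  0.38] w 0.0554
 toolx [1.    0.001 0.002] toolz [ 0.002  0.001 -1.   ]
```

View pics/v10.png

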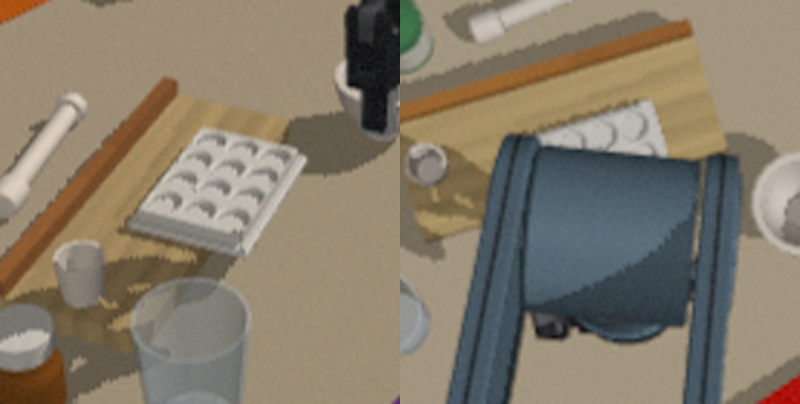

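Run:
```python
from h import *
c=np.array([(130,226),(205,129),(305,157),(243,250)])/2.889+[150,150]-.3
print((toB(onplane("side",c,.024))*1000).round(1))
```

```text
[[ 52.4  40.9  24. ]
 [ 53.4 -85.4  24. ]
 [-31.6 -80.4  24. ]
 [-30.3  34.9  24. ]]
```

The tile lies square on the board from x≈-32 to 54 mm, about 45 mm short of the fence. I lower the tips in front of it to about 21 mm.

>>> {"fn": "step_arm", "kwargs": {
  "motion": [
    [0,0,50,0,0,0,0.35],
    [0,0,95,0,0,0,0.35],
    [0,0,107,0,0,0,0.35],
    [25,0,107,0,0,0,0.35],
    [50,0,107,0,0,0,0.35],
    [50,0,107,0,0,0,0.35],
    [50,0,107,0,0,0,0.35]
  ]
}}

```text
time_s: 17.7
eef_pos: [0.5339, 0.0836, -0.0124]
ee_rot: [0.988, 0.152, -0.001, -0.0]
contact_force: [-0.4, 0.3, -0.4]
grip_width: 0.0555
```

```bash
python3 see.py 11
```

```text
t 17.70 TCP board mm [-63.8 -19.3 -12.4] F board [-0.34  0.42 -0.45] w 0.0555
 toolx [ 1.     0.001 -0.001] toolz [-0.001  0.    -1.   ]
```

View pics/v11.png

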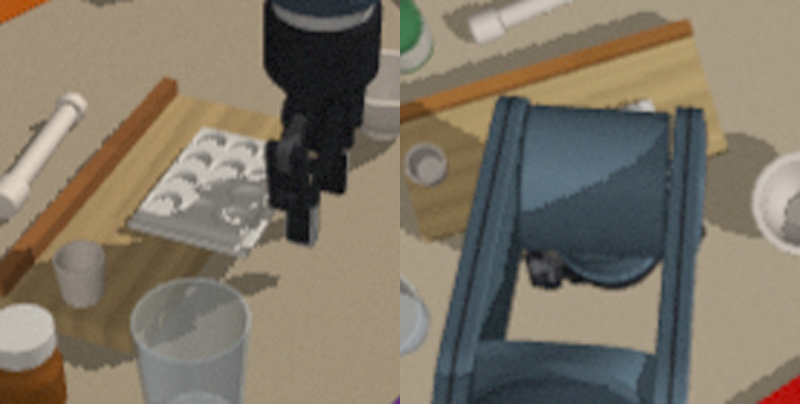

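>>> {"fn": "step_arm", "kwargs": {
  "motion": [
    [8,0,1.3,0,0,0,0.35],
    [15,0,1.3,0,0,0,0.35],
    [20,0,1.3,0,0,0,0.35],
    [25,0,1.3,0,0,0,0.35],
    [30,0,1.3,0,0,0,0.35],
    [35,0,1.3,0,0,0,0.35],
    [40,0,1.3,0,0,0,0.35],
    [45,0,1.3,0,0,0,0.35],
    [49,0,1.3,0,0,0,0.35],
    [53,0,1.3,0,0,0,0.35],
    [56,0,1.3,0,0,0,0.35],
    [56,0,1.3,0,0,0,0.35]
  ]
}}

```text
time_s: 19.3
eef_pos: [0.5884, 0.1005, -0.0141]
ee_rot: [0.988, 0.152, -0.0, 0.0]
contact_force: [0.4, 0.4, -1.0]
grip_width: 0.0555
```

```bash
python3 see.py 12
```

```text
t 19.30 TCP board mm [ -6.8 -19.6 -14.1] F board [ 0.5   0.22 -1.01] w 0.0555
 toolx [ 1.  0. -0.] toolz [-0. -0. -1.]
```

View pics/v12.png

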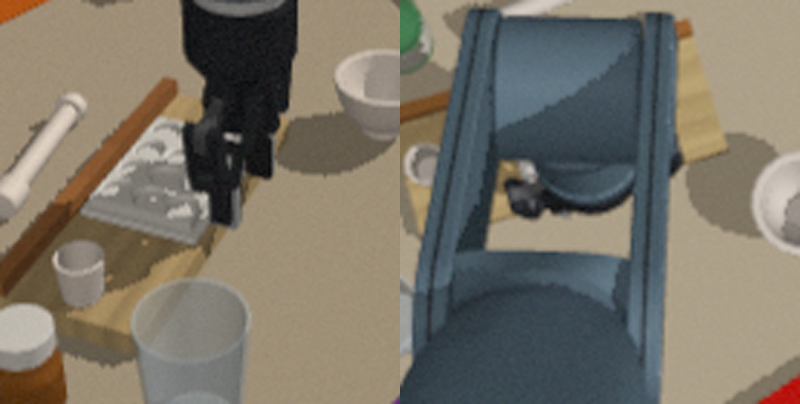

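The tile has slid to a few mm from the fence (left corner at side crop (85,212)). The last millimetres go until the force rises.

>>> {"fn": "step_arm", "kwargs": {
  "motion": [
    [1,0,0,0,0,0,0.35],
    [2,0,0,0,0,0,0.35],
    [3,0,0,0,0,0,0.35],
    [3,0,0,0,0,0,0.35]
  ]
}}

```text
time_s: 19.9
eef_pos: [0.5909, 0.1013, -0.0142]
ee_rot: [0.988, 0.152, -0.0, 0.0]
contact_force: [-0.5, 0.4, 0.7]
grip_width: 0.0555
```

>>> {"fn": "step_arm", "kwargs": {
  "motion": [
    [1,0,0,0,0,0,0.35],
    [2,0,0,0,0,0,0.35],
    [2,0,0,0,0,0,0.35]
  ]
}}

```text
time_s: 20.27
eef_pos: [0.592, 0.1017, -0.0143]
ee_rot: [0.988, 0.152, -0.001, 0.0]
contact_force: [-4.1, -1.7, 2.9]
grip_width: 0.0557
```

>>> {"fn": "step_arm", "kwargs": {
  "motion": [
    [1,0,-0.5,0,0,0,0.35],
    [2,0,-0.5,0,0,0,0.35],
    [2,0,-0.5,0,0,0,0.35]
  ]
}}

```text
time_s: 20.65
eef_pos: [0.5923, 0.1017, -0.0143]
ee_rot: [0.988, 0.152, -0.003, 0.0]
contact_force: [-6.8, -5.0, 2.6]
grip_width: 0.0556
```

```bash
python3 -c "
from h import *
rep()"
```

```text
t 20.65 TCP board mm [ -2.7 -19.6 -14.3] F board [-7.96 -2.71  2.59] w 0.0556
 toolx [ 1.     0.001 -0.006] toolz [-0.006  0.    -1.   ]
```

The tip front is at x≈7.8 mm, where 8 mm is expected, and the force rose to 8 N: the tile is against the fence. I back off and look.

>>> {"fn": "step_arm", "kwargs": {
  "motion": [
    [-3,0,0,0,0,0,0.35],
    [-10,0,0,0,0,0,0.35],
    [-35,0,0,0,0,0,0.35],
    [-70,0,-40,0,0,0,0.35],
    [-110,0,-100,0,0,0,0.35],
    [-150,60,-130,0,0,0,0.35],
    [-170,120,-150,0,0,0,0.35],
    [-170,180,-150,0,0,0,0.35],
    [-170,240,-150,0,0,0,0.35],
    [-170,300,-150,0,0,0,0.35],
    [-170,300,-150,0,0,0,0.35],
    [-170,300,-150,0,0,0,0.35]
  ]
}}

```text
time_s: 22.15
eef_pos: [0.5226, -0.235, 0.1361]
ee_rot: [0.989, 0.151, -0.0, -0.0]
contact_force: [0.2, 0.3, 0.1]
grip_width: 0.0554
```

Run:
```python
from h import *
rep()
for n,sl in (("side",(slice(150,300),slice(130,330))),("top",(slice(115,245),slice(140,340)))):
    p,D=capture(n); cv2.imwrite(f"pics/{n}F.png",p); np.save(n+"F.npy",D)
    cv2.imwrite(f"pics/{n}Fc.png",cv2.resize(p[sl],None,fx=4,fy=4,interpolation=cv2.INTER_CUBIC))
```

```text
t 22.15 TCP board mm [-170.1 -320.   136.1] F board [0.27 0.27 0.08] w 0.0554
 toolx [ 1.    -0.001 -0.001] toolz [-0.001  0.001 -1.   ]
```

View pics/sideFc.png

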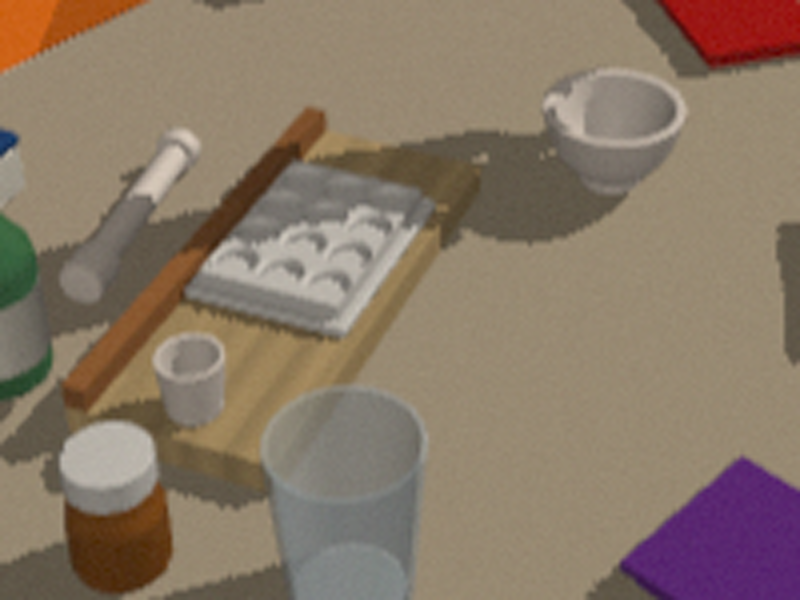

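View pics/topFc.png

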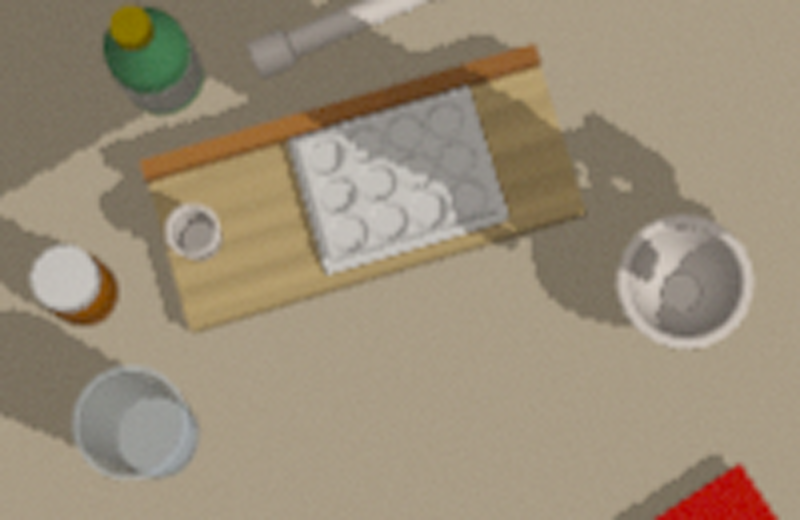

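Both views show the tile flat on the board, wells up, along the fence. In the top crop its front corners are (328,272) and (507,220), and the bystanders sit at the same pixels as before. A final numeric check follows.

Run:
```python
from h import *
f=toB(onplane("top",np.array([(328,272),(507,220)])/4.+[140,115]-.375,.024))*1000
print("front edge top",f.round(1)); 
b=toB(onplane("side",np.array([(345,335),(435,203)])/4.+[130,150]-.375,.022))*1000; print("front edge side",b.round(1))
B=toB(cloud("top",np.load("topF.npy")))*1000
m=(B[...,0]>10)&(B[...,0]<94)&(abs(B[...,1]+20)<52)
Q=B[m]; Q=Q[Q[:,2]>29.5]; 
A=np.c_[Q[:,:2],np.ones(len(Q))]; s=np.linalg.lstsq(A,Q[:,2],rcond=None)[0]; print("rim slope deg",np.degrees(s[:2]).round(2),"median z",np.median(Q[:,2]).round(1))
a=cv2.imread("pics/side0.png").astype(int);b=cv2.imread("pics/sideF.png").astype(int)
```

```text
front edge top [[  8.8  36.2  24. ]
 [  8.1 -80.5  24. ]]
front edge side [[  7.   38.1  22. ]
 [  8.8 -81.6  22. ]]
rim slope deg [0.03 0.28] median z 32.6
```

Front edge at x≈8 mm (8 expected), within about a degree of square, rim at 32.6 mm (33 expected) and level. I hand in.

```bash
python3 -c "
from bench import *
print(hand_in())"
```

```text
the job is handed in; nothing more can be done
None
```

The white tile now lies on the board with its wells up, flat, square and against the fence. I pushed it square against the board edge and tipped it over with two fingertips under its back plate. Then I pushed it along the board until the force rose to 8 N, and took the arm clear. The job was handed in at about 22 s of the 59 s.

- **Position:** the front edge is at x ≈ 8 mm in both views (8 expected). Corner readings were 8.8 and 8.1 mm from the top and 7.0 and 8.8 mm from the side. The two views tilt the edge opposite ways, by under a degree, which is measurement scatter.
- **Flatness:** the rim is level within 0.3° at 32.6 mm (33 expected).
- **Surroundings:** compared by eye between the first and last pictures, the beaker, mortar, crucible, jar, bottle and pestle had not moved.
- **Disagreement:** the fingertips sat about 35 mm behind the reported TCP, where the text led me to expect 13 mm or less. I used the height found by the cameras and by touching the bench instead.

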